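# Lock a support post into the bench socket and pull-test it

## Task

Take the support post with the flat bar head from the wooden rack, lower it gently through the slot of the bench socket until its foot stands on the socket's floor, and turn it about a quarter turn, either way, so that it is locked. Then prove that the joint holds: pull straight up on the post with a steady force of about 14 N for one second, and never with more than 25 N. Finally set the post back down on the socket's floor, let go and leave it standing upright and still locked; leave the ball-headed post and the bottles, beaker, flask and brass weight where they are.

Things in the scene. Friction and masses are not known exactly. Their poses are not given: they have to be found in the camera images.
- post_head (a point): Centre of the flat bar head of the loose steel support post: 50 mm long along the post's y, 16 mm thick (x), 24 mm high, 118 mm above the underside of the foot. Axes: z up the post, y along the bar.
- post_foot (a point): Centre of the underside of the same post's foot; same axes.
- post: The same post, loose, 130 mm tall, 0.2 to 0.4 kg: a flat oblong foot 20 mm (x) by 44 mm (y) by 8 mm high, an 18 mm round shaft and the bar head on top; bar and foot both lie along y. Origin under the foot. Stands in a rack pocket at the start, foot 15 mm above the bench.
- rack: Wooden storage block, 80 mm (x) by 180 mm (y) by 40 mm high, fixed to the bench, origin under its centre. Two posts stand in its two pockets, 45 mm either side of the middle along y; each pocket is 25 mm deep, about 25 by 49 mm, long side along y.
- socket: Square aluminium socket, 78 by 78 mm, fixed to the bench, origin under its centre. Its top plate, 32 to 38 mm high, has a through slot 48 mm long (y) by 23 mm wide (x), with a sloping lead-in rim up to 44 mm. Inside, a 56 by 56 mm chamber, floor at 5 mm, where the foot can turn either way (no stop).
- socket_mouth (a point): Centre of the slot at rim height, 44 mm above the bench; y along the slot. Hidden under the plate beside the slot are sprung keeper strips (about 9 N per mm, bottoming after 4 mm): a foot turned across the slot and pulled up lifts freely 4 to 12 mm (different each time, not visible), then meets the strips, which resist the pull.
- spare_head (a point): Centre of the 30 mm ball head of the other steel post in the rack (same foot and shaft, 130 mm tall); not to be used.
- spare: The ball-headed post as a whole; origin under its foot.
- vial: Bystander: small brown bottle with black cap, 28 mm wide, 60 mm tall; origin under its centre, on the bench.
- bottle_a: Bystander: white reagent bottle, 40 mm wide, 75 mm tall; origin under its centre, on the bench.
- bottle_b: Bystander: clear reagent bottle, 40 mm wide, 75 mm tall; origin under its centre, on the bench.
- bottle_c: Bystander: blue reagent bottle, 40 mm wide, 75 mm tall; origin under its centre, on the bench.
- beaker: Bystander: glass beaker, 80 mm wide, 100 mm tall; origin under its centre, on the bench.
- flask: Bystander: stoppered conical flask, 74 mm wide at the foot, 140 mm tall; origin under its centre, on the bench.
- weight: Bystander: brass cylinder weight, 40 mm wide, 35 mm tall; origin under its centre, on the bench.

How it is judged:
By the outcome, as a careful person would: the job done as asked, in the order asked, and still so for the second after the job is handed in, with the robot touching nothing.
It also fails if it takes over 70 s, if anything falls off the work surface, if the arm or the gripper's body presses on something with over 40 N, if the wrist force passes 120 N, or if a joint passes its speed limit or range.

## Robot

A 6-joint arm with a two-finger parallel gripper is mounted at the origin on the work surface. World frame = base frame: x ahead of the robot, y to its left, z up, the work surface at z = 0. Lengths are in m, angles in degrees, forces in N, time in s.
With the tool pointing down it reaches from about 0.3 to 0.75 m from the base axis. Payload 8.5 kg.
Tool frame: the origin (TCP) lies midway between the tips of the shut fingers; the grasp point (between the pads) lies 19 mm behind it; z points along the fingers, y is the line along which they close (so a half turn about z gives the same grasp; the last joint's range is limited). The gripper opens to 85 mm and grips with 20 to 120 N. Pads are 22 mm wide; open, the fingers measure 114 mm over their backs; the gripper's body (76 mm by 85 mm) begins 54 mm behind the grasp point. The pads swing forward as they close: fully open they stand 13 mm farther back than shut.
Start: joints at [57.622, 21.807, 74.336, -0, 83.858, -12.336], TCP at [0.188, 0.517, 0.231] pointing down, gripper open.
Joint ranges: [-178.18, 178.18], [-50.72, 133.34], [12.68, 142.11], [-81.47, 261.47], [9.98, 163.14], [-165.26, 165.26]. Speed limits (degrees/s): [136.94, 136.94, 180, 180, 180, 180].

## Interface

Orientations are given as a 3x3 rotation matrix whose columns are the frame's x, y, z axes.
In Python, from plant import arm gives the robot as it stands.
- The arm moves only by the tool send_rows, never from a script. Its argument "series" is a list that holds one entry, the list of rows, each a list of 6 numbers: the shift along the tool's x, y, z as a fraction of full scale, then the turn, a rotation vector about the tool's x, y, z as a fraction of full scale. A call has exactly 8 rows; each row shifts and turns the commanded pose from where the row before left it, along the tool's axes as they then stand; what a row does not reach is not made up. Full scale, the value 1, is 20 mm for a shift and 4 degrees for a turn. A row lasts 1/10 s, in which the tool goes at most 50 mm and 8.59 degrees, less where a joint would pass 70% of its speed; a pose out of reach is approached as far as the arm can. A call with a number of a shift or a turn outside -1 to 1 is refused whole. A call with a gripper value outside its range is refused whole. "grip" is the closure, from -1 (fully open) to 1 (shut), so that 0 is half open, set as the call begins (left out, the last holds). The fingers move at their own pace and stop on an object; "squeeze" is the grip in N (left out, the last holds). Time passes only in rows, so rows that do not move let the fingers close, or fill a call up. It gives the time, the measured TCP pose, the force, the opening and the grip force at its end, in the units of the state.
- arm.get_obs(): the state, without advancing time (a new reading comes with each control period).
- arm.capture(name): name is "scene" or "side" or "wrist"; returns the picture (480x640x3 uint8, red, green, blue); there is no depth.
- arm.calibration(name): a dict with "intrinsics" (3x3 intrinsics, pixels), "rvec" (rotation vector, rad) and "tvec" (3), from world to camera coordinates, as OpenCV has them. Camera axes: x right, y down, z forward; pixel columns grow to the right and rows downward; lengths in m; the calibration is good to about 2 mm. A picture is of the moment at which its call begins: read the wrist's pose just before it. calibration takes no time and is no camera call; for the wrist camera it gives the pose at the moment of the call.
- arm.close_job(): hands the job in; it is judged then, once.
The state is a dict: "t": time; "joint_positions": joint angles; "qd": joint speeds; "effort": joint torques, N m; "tool_pos": TCP position; "eef_rot": TCP orientation; "contact_force": force on the tool from outside, world axes, zero at the start; "wrist_torque": the same for the moment, N m; "finger_gap": finger opening in m; "grasp_force": force on a finger pad.
Only numpy, scipy, OpenCV 4.12 (cv2) and the standard library are available. Lean on these libraries where they do the work, as an engineer would, in place of code of your own. Each camera call takes 0.05 s, during which the arm holds its last target. There are 200 camera calls.

## Working session

There is one attempt and no reset: what is moved stays moved. The work goes in short steps, Python scripts to look and compute and a tool call to move; the robot and the scene stay as the last step left them, time stands still between calls to the robot, and variables do not carry over. Pictures are saved under pics/ and viewed, at most 10 in all, crops included, and the job is handed in when it is done.

Besides the shell and the picture viewer there is one more tool, called after "Request:" by a JSON object that holds its "op" and its "data". send_rows: Moves the arm, as the interface text tells. Shift numbers are shares of 20 mm and turn numbers shares of 4 degrees, none past 1 either way. Its arguments: {"type":"object","properties":{"series":{"type":"array"},"grip":{"type":"number"},"squeeze":{"type":"number"}},"required":["series"]}

```bash
ls; mkdir -p pics
cat > h.py <<'E'
import numpy as np, cv2
from plant import arm
def snap(n,f):
    im=arm.capture(n); cv2.imwrite('pics/'+f,im[:,:,::-1]); return im
def cal(n):
    c=arm.calibration(n); R=cv2.Rodrigues(np.array(c["rvec"],float))[0]
    return np.array(c["intrinsics"]),R,np.array(c["tvec"],float).ravel()
def ray(C,u,v):
    K,R,t=C; d=R.T@np.linalg.inv(K)@[u,v,1]; return -R.T@t,d/np.linalg.norm(d)
def plane(C,u,v,z):
    o,d=ray(C,u,v); return o+d*(z-o[2])/d[2]
def proj(C,p):
    K,R,t=C; q=K@(R@np.array(p)+t); return q[:2]/q[2]
def tri(rs):
    A=0;b=0
    for o,d in rs:
        M=np.eye(3)-np.outer(d,d);A=A+M;b=b+M@o
    return np.linalg.solve(A,b)
E
python3 - <<'E'
from h import *
o=arm.get_obs(); print(o)
a=snap('scene','s.png');b=snap('side','d.png')
for n in('scene','side','wrist'):
    C=cal(n);print(n,C[0][0,0],-C[1].T@C[2],C[1][2])
E
```

```text
pics
{'t': 0.0, 'joint_positions': array([ 5.76221436e+01,  2.18418686e+01,  7.43855345e+01,  1.38524282e-04,
        8.38579117e+01, -1.23354605e+01]), 'qd': array([-0.00634434,  0.02591781,  0.06623602,  0.01085153, -0.06742721,
       -0.00982262]), 'effort': array([-1.68636320e-04, -4.48467851e+01, -2.31276709e+01, -2.52638119e-04,
        4.81223702e-03, -8.93468467e-06]), 'tool_pos': array([0.18833019, 0.51643664, 0.23069895]), 'eef_rot': array([[-9.39439069e-01,  3.42715036e-01, -7.99402807e-04],
       [ 3.42715819e-01,  9.39438284e-01, -1.25624506e-03],
       [ 3.20455530e-04, -1.45413368e-03, -9.99998891e-01]]), 'contact_force': array([-0.40618001, -0.2162941 , -0.83846534]), 'wrist_torque': array([0.00655876, 0.02248585, 0.07199364]), 'grasp_force': 0.0, 'finger_gap': 0.08519769365840846}
scene 440.53718595596723 [ 1.18672936 -0.56791372  0.834199  ] [-0.54886338  0.52003712 -0.65445426]
side 532.0726580561525 [0.10481087 1.03551865 0.77650626] [ 0.37139327 -0.78073716 -0.50251023]
wrist 396.42755887088373 [0.12124413 0.54207385 0.37343214] [ 0.26461097 -0.09753516 -0.9594102 ]
```

View pics/s.png

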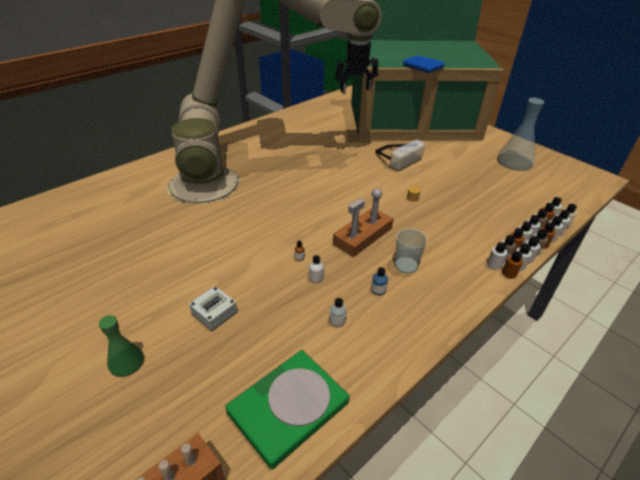

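View pics/d.png

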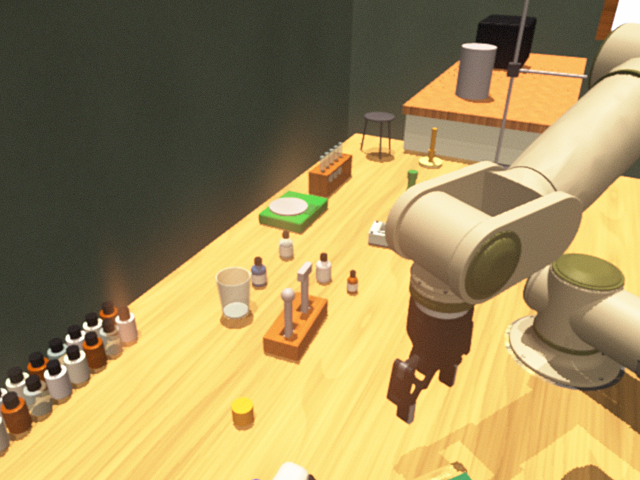

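The scene view shows the bar head at about (355,205), the ball at (377,193), the rack around (363,231) and the socket at (213,306). In the side view the bar head is at (304,268), the ball at (288,295), and the socket is partly hidden near (378,235).

Run:
```python
from h import *
S=cal('scene');D=cal('side');W=cal('wrist')
print('bar',tri([ray(S,355,205),ray(D,304.5,269)]),'ball',tri([ray(S,376.5,193.5),ray(D,288,295)]))
print('sock',plane(S,213,303,.044))
for n,u,v in[('vial',300,258),('A',316,279),('B',338,323),('C',379,292),('beaker',406,268),('w',413,199)]:print(n,plane(S,u,v,0))
o=arm.get_obs();R=o['eef_rot'];p=o['tool_pos']
# camera in tool
print('cam in tool',R.T@(-W[1].T@W[2]-p)); print(R.T@W[1].T)
a=cv2.imread('pics/s.png');
x=cv2.resize(a[170:260,320:440],None,fx=5,fy=5,interpolation=2);y=cv2.resize(a[280:335,180:245],(600-200,340),interpolation=2)
c=np.zeros((450,800,3),np.uint8);c[:,:400]=x[:,100:500];c[:340,400:]=y;cv2.imwrite('pics/c.png',c)
```

```text
bar [0.54925498 0.1575816  0.14028875] ball [0.54168715 0.25088703 0.13222602]
sock [ 0.51522094 -0.27735211  0.044     ]
vial [0.49453043 0.0078725  0.        ]
A [ 0.58458541 -0.01313549  0.        ]
B [ 0.72888355 -0.07179905  0.        ]
C [7.26339351e-01 7.76253752e-02 1.11022302e-16]
beaker [0.71550233 0.19982646 0.        ]
w [0.52128025 0.47340011 0.        ]
cam in tool [ 0.0718598   0.00088466 -0.14264014]
[[ 4.43028006e-04 -9.59326768e-01 -2.82297636e-01]
 [ 9.99999880e-01  3.65824385e-04  3.26190571e-04]
 [-2.09651987e-04 -2.82297747e-01  9.59326815e-01]]
```

View pics/c.png

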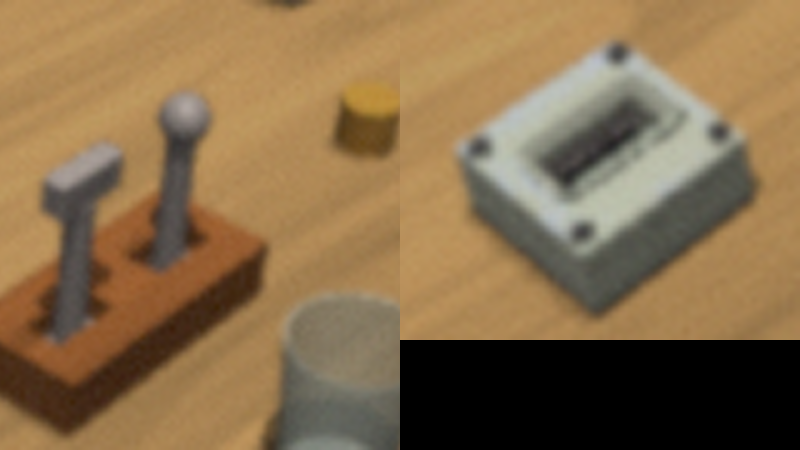

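Request:
{"op": "send_rows", "data": {"series": [[[0,0,0,0,0,1],[0,0,0,0,0,1],[0,0,0,0,0,1],[0,0,0,0,0,1],[0,0,0,0,0,1],[0,0,0,0,0,1],[0,0,0,0,0,1],[0,0,0,0,0,1]]], "grip": -1}}

```text
t: 0.9
tool_pos: [0.1884, 0.5165, 0.231]
eef_rot: [[-0.613, 0.79, -0.0], [0.79, 0.613, -0.001], [-0.0, -0.001, -1.0]]
contact_force: [-0.9, 0.2, 0.5]
finger_gap: 0.0854
grasp_force: 0.0
```

Request:
{"op": "send_rows", "data": {"series": [[[0,0,0,0,0,1],[0,0,0,0,0,1],[0,0,0,0,0,1],[0,0,0,0,0,1],[0,0,0,0,0,1],[0,0,0,0,0,1],[0,0,0,0,0,1],[0,0,0,0,0,1]]]}}

```text
t: 1.7
tool_pos: [0.1884, 0.5165, 0.2309]
eef_rot: [[-0.101, 0.995, -0.0], [0.995, 0.101, -0.001], [-0.001, -0.001, -1.0]]
contact_force: [-0.2, -0.4, -0.4]
finger_gap: 0.0854
grasp_force: 0.0
```

```bash
cat >> h.py <<'E'
def togo(p):
    o=arm.get_obs();R=o['eef_rot'];print('t',o['t'],'pos',o['tool_pos'],'yaw',np.degrees(np.arctan2(R[1,0],R[0,0])),'z',R[:,2],'F',o['contact_force'],'gap',o['finger_gap'])
    print('rows',R.T@(np.array(p)-o['tool_pos'])/.02); return o
E
python3 -c "
from h import *
togo([.55,.12,.25])"
```

```text
t 1.7 pos [0.18839907 0.51652444 0.23092921] yaw 95.79127781847455 z [-4.95605020e-04 -7.99163301e-04 -9.99999558e-01] F [-0.15217534 -0.42931185 -0.42943093] gap 0.08536493950421845
rows [-21.55009957  15.98666511  -0.94665522]
```

Request:
{"op": "send_rows", "data": {"series": [[[-0.9,0.67,-0.04,0,0,0],[-0.9,0.67,-0.04,0,0,0],[-0.9,0.67,-0.04,0,0,0],[-0.9,0.67,-0.04,0,0,0],[-0.9,0.67,-0.04,0,0,0],[-0.9,0.67,-0.04,0,0,0],[-0.9,0.67,-0.04,0,0,0],[-0.9,0.67,-0.04,0,0,0]]]}}

```text
t: 2.5
tool_pos: [0.3105, 0.3838, 0.2375]
eef_rot: [[-0.104, 0.995, -0.001], [0.995, 0.104, -0.0], [-0.0, -0.001, -1.0]]
contact_force: [0.2, 0.3, 0.4]
finger_gap: 0.0855
grasp_force: 0.0
```

Request:
{"op": "send_rows", "data": {"series": [[[-0.9,0.67,-0.04,0,0,0],[-0.9,0.67,-0.04,0,0,0],[-0.9,0.67,-0.04,0,0,0],[-0.9,0.67,-0.04,0,0,0],[-0.9,0.67,-0.04,0,0,0],[-0.9,0.67,-0.04,0,0,0],[-0.9,0.67,-0.04,0,0,0],[-0.9,0.67,-0.04,0,0,0]]]}}

```text
t: 3.3
tool_pos: [0.432, 0.2517, 0.2439]
eef_rot: [[-0.104, 0.995, -0.001], [0.995, 0.104, -0.0], [-0.0, -0.001, -1.0]]
contact_force: [-0.3, 0.9, -0.3]
finger_gap: 0.085
grasp_force: 0.0
```

Request:
{"op": "send_rows", "data": {"series": [[[-0.9,0.67,-0.04,0,0,0],[-0.9,0.67,-0.04,0,0,0],[-0.9,0.67,-0.04,0,0,0],[-0.9,0.67,-0.04,0,0,0],[-0.9,0.67,-0.04,0,0,0],[-0.9,0.67,-0.04,0,0,0],[-0.9,0.67,-0.04,0,0,0],[0,0,0,0,0,0]]]}}

```text
t: 4.1
tool_pos: [0.5392, 0.1352, 0.249]
eef_rot: [[-0.101, 0.995, -0.001], [0.995, 0.101, -0.0], [-0.0, -0.001, -1.0]]
contact_force: [-0.5, 0.8, -0.0]
finger_gap: 0.0854
grasp_force: 0.0
```

```bash
python3 -c "
from h import *
togo([.549,.158,.25]);W=cal('wrist');snap('wrist','w1.png')
print(proj(W,[.549,.158,.145]),proj(W,[.542,.25,.145]))"
```

```text
t 4.1 pos [0.53920507 0.13518697 0.24903666] yaw 95.81619980118404 z [-6.68615154e-04 -4.02129750e-04 -9.99999696e-01] F [-0.52265945  0.75469893 -0.01814585] gap 0.08542910526987678
rows [ 1.08513378  0.60278191 -0.04895337]
[335.08805173 202.2267223 ] [341.47438458  42.47529023]
```

View pics/w1.png

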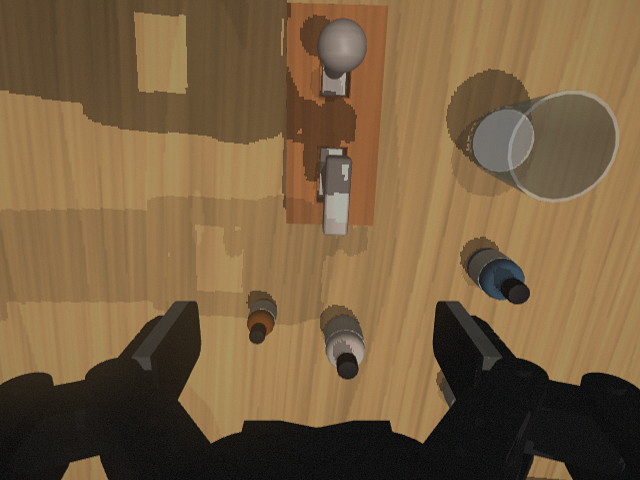

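The wrist view shows the bar head around (337,195), running from row 155 to 235, and the ball at (342,45). The rack edges are at columns 287 to 385, and nothing obstructs the bar.

```bash
python3 -c "
from h import *
a=cv2.imread('pics/w1.png')
cv2.imwrite('pics/c2.png',cv2.resize(a[140:245,275:395],None,fx=5.6,fy=5.6,interpolation=0))"
```

```text
(no output)
```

View pics/c2.png

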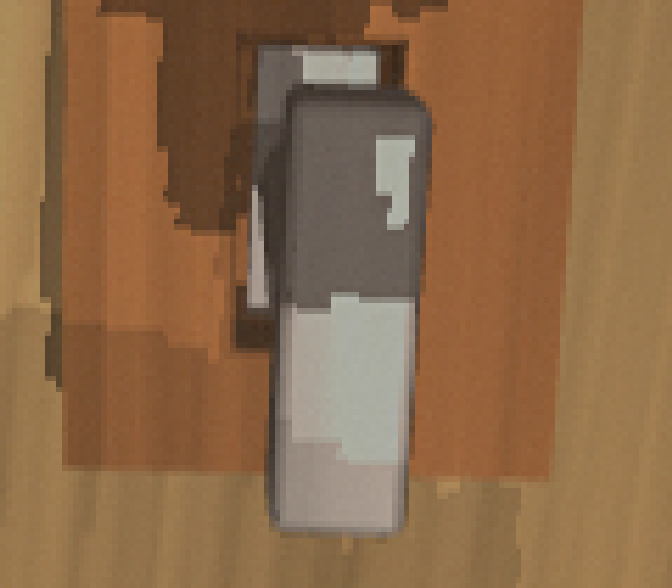

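The crop shows the top face of the bar with corners at (327,158), (352,159), (347,235) and (325,235) in the full image.

```bash
python3 -c "
from h import *
W=cal('wrist')
c=[plane(W,u,v,.145) for u,v in((327.1,156.9),(351.8,157.8),(347,235),(324.6,234.6))]
print(np.array(c));m=sum(c)/4;print(m)
d=(c[0]+c[1]-c[2]-c[3])/2;print(np.linalg.norm(d),np.degrees(np.arctan2(d[1],d[0])))
e=plane(W,379.5,140,.04)-plane(W,373.2,225.7,.04);print('rack yaw',np.degrees(np.arctan2(e[1],e[0])))
togo([m[0],m[1],.16])"
```

```text
[[0.53982943 0.18669655 0.145     ]
 [0.55496339 0.18771154 0.145     ]
 [0.55816497 0.13842031 0.145     ]
 [0.54368412 0.13719625 0.145     ]]
[0.54916048 0.16250616 0.145     ]
0.04952160156213634 94.08546316433694
rack yaw 94.1310360515983
t 4.15 pos [0.53824259 0.13626019 0.24907869] yaw 95.86325915468213 z [-1.21888067e-03  5.47103883e-05 -9.99999256e-01] F [ 0.65287054  0.66641343 -0.37388715] gap 0.08539506182785285
rows [1.24887061 0.68247147 4.45333736]
```

Request:
{"op": "send_rows", "data": {"series": [[[0.31,0.17,0,0,0,0.11],[0.31,0.17,0,0,0,0.11],[0.31,0.17,0,0,0,0.11],[0.31,0.17,0.2,0,0,0.11],[0,0,1,0,0,0],[0,0,1,0,0,0],[0,0,1,0,0,0],[0,0,0,0,0,0]]]}}

```text
t: 4.95
tool_pos: [0.548, 0.1633, 0.1831]
eef_rot: [[-0.073, 0.997, -0.005], [0.997, 0.073, -0.0], [-0.0, -0.005, -1.0]]
contact_force: [-0.1, -0.9, 0.4]
finger_gap: 0.0854
grasp_force: 0.0
```

```bash
python3 -c "
from h import *
togo([.5492,.1625,.114])"
```

```text
t 4.95 pos [0.5480352  0.16334629 0.18309717] yaw 94.21464388272992 z [-5.38137531e-03 -4.33077348e-04 -9.99985427e-01] F [-0.07328418 -0.85165263  0.42111937] gap 0.08544894122242483
rows [-0.04635472  0.07362369  3.45451295]
```

Request:
{"op": "send_rows", "data": {"series": [[[-0.04,0.04,0.8,0,0,0],[0,0,0.8,0,0,0],[0,0,0.8,0,0,0],[0,0,0.6,0,0,0],[0,0,0.3,0,0,0],[0,0,0,0,0,0],[0,0,0,0,0,0],[0,0,0,0,0,0]]]}}

```text
t: 5.75
tool_pos: [0.5505, 0.1622, 0.1205]
eef_rot: [[-0.073, 0.997, 0.001], [0.997, 0.073, 0.0], [0.0, 0.001, -1.0]]
contact_force: [-0.1, -0.3, -0.6]
finger_gap: 0.0853
grasp_force: 0.0
```

```bash
python3 -c "
from h import *
togo([.5492,.1625,.114]); W=cal('wrist'); snap('wrist','w2.png'); print(proj(W,[.5492,.1625,.145]))"
```

```text
t 5.75 pos [0.55047822 0.16217024 0.12049827] yaw 94.1977260148484 z [ 1.39275706e-03  1.15760958e-04 -9.99999023e-01] F [-0.10874301 -0.29678621 -0.62881412] gap 0.08526302125724726
rows [ 0.0211176  -0.06298651  0.32482584]
[312.18233106 341.47593376]
```

View pics/w2.png

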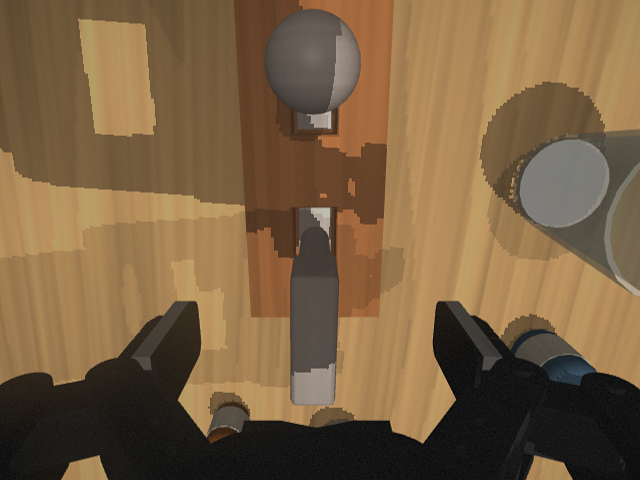

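The bar is centred at about (314,340), midway between the fingers at columns 200 and 435, so I lower slightly and grip.

Request:
{"op": "send_rows", "data": {"series": [[[0.02,-0.05,0.33,0,0,0],[0,0,0,0,0,0],[0,0,0,0,0,0],[0,0,0,0,0,0],[0,0,0,0,0,0],[0,0,0,0,0,0],[0,0,0,0,0,0],[0,0,0,0,0,0]]], "grip": 1, "squeeze": 80}}

```text
t: 6.6
tool_pos: [0.5493, 0.1625, 0.1134]
eef_rot: [[-0.073, 0.997, 0.001], [0.997, 0.073, 0.0], [0.0, 0.001, -1.0]]
contact_force: [0.8, 0.1, 3.2]
finger_gap: 0.0148
grasp_force: 78.7
```

Request:
{"op": "send_rows", "data": {"series": [[[0,0,0,0,0,0],[0,0,0,0,0,0],[0,0,0,0,0,0],[0,0,0,0,0,0],[0,0,0,0,0,0],[0,0,0,0,0,0],[0,0,-0.1,0,0,0],[0,0,-0.1,0,0,0]]]}}

```text
t: 7.4
tool_pos: [0.5483, 0.1624, 0.1163]
eef_rot: [[-0.073, 0.997, -0.003], [0.997, 0.073, -0.0], [-0.0, -0.003, -1.0]]
contact_force: [-0.0, -0.3, -3.9]
finger_gap: 0.0151
grasp_force: 78.2
```

Request:
{"op": "send_rows", "data": {"series": [[[0,0,-0.3,0,0,0],[0,0,-0.5,0,0,0],[0,0,-0.7,0,0,0],[0,0,-0.8,0,0,0],[0,0,-0.8,0,0,0],[0,0,-0.8,0,0,0],[0,0,-0.6,0,0,0],[0,0,-0.3,0,0,0]]]}}

```text
t: 8.2
tool_pos: [0.5493, 0.1625, 0.2146]
eef_rot: [[-0.073, 0.997, 0.002], [0.997, 0.073, 0.0], [-0.0, 0.002, -1.0]]
contact_force: [-0.9, -0.6, -3.3]
finger_gap: 0.0148
grasp_force: 78.1
```

```bash
python3 -c "
from h import *
togo([.515,-.200,.215])"
```

```text
t 8.2 pos [0.54928237 0.16246749 0.21459361] yaw 94.20012398148982 z [ 1.79033318e-03  1.05071008e-04 -9.99998392e-01] F [-0.8672059  -0.57367607 -3.29246914] gap 0.01484794335148458
rows [-17.94915877  -3.03683665  -0.02529271]
```

Request:
{"op": "send_rows", "data": {"series": [[[-0.4,-0.05,0,0,0,0],[-0.7,-0.1,0,0,0,0],[-0.9,-0.13,0,0,0,0],[-0.9,-0.13,0,0,0,0],[-0.9,-0.13,0,0,0,0],[-0.9,-0.13,0,0,0,0],[-0.9,-0.13,0,0,0,0],[-0.9,-0.13,0,0,0,0]]]}}

```text
t: 9.0
tool_pos: [0.5393, 0.0296, 0.2123]
eef_rot: [[-0.072, 0.997, -0.002], [0.997, 0.072, -0.0], [0.0, -0.002, -1.0]]
contact_force: [0.5, 1.0, -4.0]
finger_gap: 0.015
grasp_force: 78.1
```

Request:
{"op": "send_rows", "data": {"series": [[[-0.9,-0.13,0,0,0,0],[-0.9,-0.13,0,0,0,0],[-0.9,-0.13,0,0,0,0],[-0.9,-0.13,0,0,0,0],[-0.9,-0.13,0,0,0,0],[-0.9,-0.13,0,0,0,0],[-0.9,-0.13,0,0,0,0],[-0.9,-0.13,0,0,0,0]]]}}

```text
t: 9.8
tool_pos: [0.5289, -0.1153, 0.2123]
eef_rot: [[-0.072, 0.997, -0.002], [0.997, 0.072, 0.0], [0.001, -0.002, -1.0]]
contact_force: [0.6, 0.2, -3.6]
finger_gap: 0.0153
grasp_force: 78.1
```

Request:
{"op": "send_rows", "data": {"series": [[[-0.9,-0.13,0,0,0,0],[-0.9,-0.13,0,0,0,0],[-0.9,-0.13,0,0,0,0],[-0.9,-0.13,0,0,0,0],[-0.9,-0.13,0,0,0,0],[-0.9,-0.13,0,0,0,0],[-0.9,-0.13,0,0,0,0],[-0.9,-0.13,0,0,0,0]]]}}

```text
t: 10.6
tool_pos: [0.5194, -0.2604, 0.2131]
eef_rot: [[-0.073, 0.997, -0.0], [0.997, 0.073, 0.0], [0.0, -0.0, -1.0]]
contact_force: [-0.1, -0.4, -3.1]
finger_gap: 0.0148
grasp_force: 78.1
```

Request:
{"op": "send_rows", "data": {"series": [[[-0.9,-0.13,0,0,0,0],[-0.9,-0.13,0,0,0,0],[-0.7,-0.1,0,0,0,0],[-0.4,-0.05,0,0,0,0],[0,0,0,0,0,0],[0,0,0,0,0,0],[0,0,0,0,0,0],[0,0,0,0,0,0]]]}}

```text
t: 11.4
tool_pos: [0.5159, -0.3167, 0.2133]
eef_rot: [[-0.074, 0.997, 0.0], [0.997, 0.074, 0.0], [0.0, 0.0, -1.0]]
contact_force: [0.1, 0.0, -4.0]
finger_gap: 0.0148
grasp_force: 78.1
```

```bash
python3 -c "
from h import *
togo([.515,-.277,.215]); W=cal('wrist'); snap('wrist','w3.png'); print(proj(W,[.515,-.277,.044]))"
```

```text
t 11.4 pos [ 0.51586129 -0.3166626   0.21327378] yaw 94.2461631571316 z [ 9.73526585e-05  1.77962410e-05 -9.99999995e-01] F [ 0.06836201  0.04275154 -4.02055764] gap 0.014815005987809908
rows [ 1.98087598  0.10389636 -0.08627986]
[318.65587035 162.71218757]
```

View pics/w3.png

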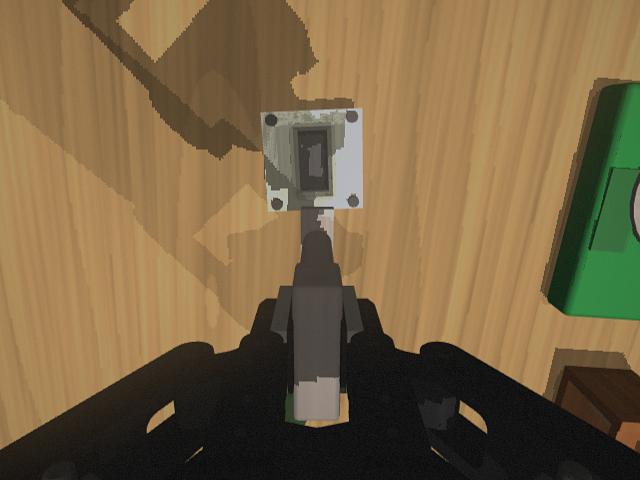

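The wrist view shows the socket with its corners at about (262,113), (363,108), (363,209) and (268,212), and the slot centred near (312,160). The held foot is seen at (317,215).

```bash
python3 -c "
from h import *
a=cv2.imread('pics/w3.png')
b=cv2.resize(a[103:218,255:370],None,fx=5,fy=5,interpolation=0);cv2.imwrite('pics/c3.png',cv2.convertScaleAbs(b,alpha=1.5,beta=20))"
```

```text
(no output)
```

View pics/c3.png

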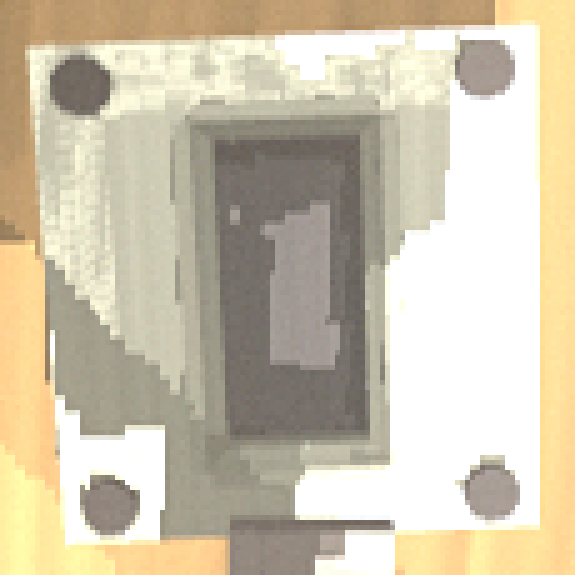

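```bash
python3 -c "
from h import *
W=cal('wrist')
def f(n,P,z):
    c=[plane(W,255+u/5,103+v/5,z) for u,v in P]
    m=sum(c)/4;d=(c[0]+c[1]-c[2]-c[3])/2;e=(c[1]+c[2]-c[0]-c[3])/2
    g=lambda a:np.degrees(np.arctan2(a[1],a[0]))
    print(n,z,m[:2],'len',np.linalg.norm(d),np.linalg.norm(e),'yaw',g(d),g(e)+90)
O=[(28,45),(540,25),(540,527),(65,543)];I=[(215,138),(362,133),(370,435),(230,440)];S=[(81,85),(485,67),(491,490),(110,504)]
for z in(.038,.044):f('out',O,z);f('screw',S,z)
for z in(.032,.038,.044):f('in',I,z)
# held foot: top edge of foot far end bottom, z=foot bottom; crop (230..395,522)
zf=.2133-.0984
for z in (zf,zf+.008): print('foot edge',[plane(W,255+u/5,103+522/5,z)[:2] for u in(230,395)])
"
```

```text
out 0.038 [ 0.51106722 -0.27727749] len 0.07831582983268758 0.07819408161103561 yaw 96.30276283696537 96.31353436851933
screw 0.038 [ 0.51082064 -0.27713026] len 0.06595692111543801 0.06222054871973155 yaw 96.55489063750703 96.55360084352442
out 0.044 [ 0.51105781 -0.27665791] len 0.07683772822634234 0.07671827783186502 yaw 96.30276283696536 96.31353436851931
screw 0.044 [ 0.51081588 -0.27651346] len 0.0647120766024118 0.061046223002864414 yaw 96.55489063750701 96.55360084352439
in 0.032 [ 0.51120011 -0.27723474] len 0.048180368126896855 0.023170276850105028 yaw 96.3671631501783 96.23301657505193
in 0.038 [ 0.51118841 -0.27662744] len 0.04728787569998742 0.02274107098427083 yaw 96.36716315017824 96.23301657505199
in 0.044 [ 0.51117671 -0.27602013] len 0.04639538327307793 0.02231186511843663 yaw 96.36716315017834 96.23301657505196
foot edge [array([ 0.50513738, -0.29786008]), array([ 0.52557007, -0.29634021])]
foot edge [array([ 0.50531766, -0.29608717]), array([ 0.5250721 , -0.29461775])]
```

Request:
{"op": "send_rows", "data": {"series": [[[0.5,-0.03,0,0,0,-0.13],[0.52,-0.03,0,0,0,-0.13],[0.52,-0.03,0,0,0,-0.13],[0.52,-0.03,0,0,0,-0.13],[0,0,0.6,0,0,0],[0,0,0.8,0,0,0],[0,0,0.8,0,0,0],[0,0,0.5,0,0,0]]]}}

```text
t: 12.25
tool_pos: [0.5093, -0.2762, 0.1572]
eef_rot: [[-0.109, 0.994, -0.002], [0.994, 0.109, 0.001], [0.001, -0.002, -1.0]]
contact_force: [0.1, -0.0, -2.5]
finger_gap: 0.015
grasp_force: 78.1
```

Request:
{"op": "send_rows", "data": {"series": [[[0,0,0,0,0,0],[0,0,0,0,0,0],[0,0,0,0,0,0],[0,0,0,0,0,0],[0,0,0,0,0,0],[0,0,0,0,0,0],[0,0,0,0,0,0],[0,0,0,0,0,0]]]}}

```text
t: 13.05
tool_pos: [0.5097, -0.2765, 0.1592]
eef_rot: [[-0.109, 0.994, 0.0], [0.994, 0.109, -0.0], [-0.0, 0.0, -1.0]]
contact_force: [0.6, 0.1, -3.4]
finger_gap: 0.015
grasp_force: 78.1
```

```bash
python3 -c "
from h import *
togo([.5106,-.2758,.1584]); snap('wrist','w4.png');W=cal('wrist')
print([proj(W,[.5112,-.277,z]) for z in(.06,.044)])
a=cv2.imread('pics/w4.png');s=cv2.imread('pics/w4.png')
arm_s=snap('scene','s4.png')[:,:,::-1]
c=np.zeros((560,800,3),np.uint8)
S=cal('scene');u,v=proj(S,[.511,-.277,.07]).astype(int);print(u,v)
c[:,:480]=cv2.resize(a[200:340,250:370],(480,560),interpolation=0);c[:560,480:]=cv2.resize(arm_s[v-70:v+70,u-40:u+40],(320,560),interpolation=2)
cv2.imwrite('pics/c4.png',c)"
```

```text
t 13.05 pos [ 0.50972752 -0.27647021  0.15917852] yaw 96.27523178975378 z [ 6.31527160e-05 -3.36310129e-05 -9.99999997e-01] F [ 0.62728674  0.14401049 -3.4457707 ] gap 0.014959169680872951
rows [0.02854321 0.04702312 0.03892757]
[array([318.09911566, 238.37005873]), array([317.98671607, 231.51157057])]
210 294
```

View pics/c4.png

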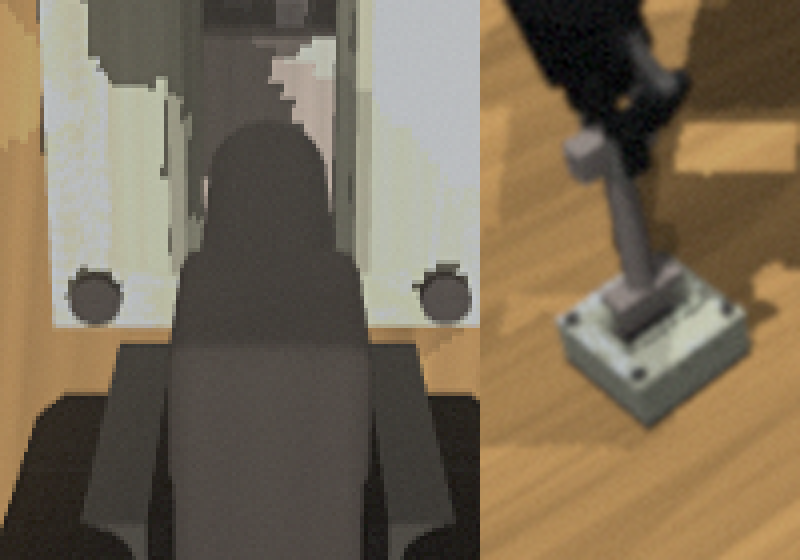

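The crop shows the foot just above the slot. Its far edge is at full-image row 209, columns 299 to 334, and the scene view agrees that it stands over the slot.

```bash
python3 -c "
from h import *
W=cal('wrist');g=lambda u,v,z:plane(W,250+u/4,200+v/4,z)
zf=.1592-.0984
a=[g(190,36,zf),g(338,36,zf)];print('foot edge L,R',a)
y=np.array([np.cos(np.radians(96.28)),np.sin(np.radians(96.28)),0]);x=np.array([y[1],-y[0],0])
c=np.array([.5112,-.277,0])
loc=lambda p:((p-c)@x*1e3,(p-c)@y*1e3)
for p in a:print('foot loc',loc(p))
print('sock bottom edge',loc(g(110,326,.038)),loc(g(420,326,.038)),'left edge',loc(g(46,150,.038)),loc(g(51,300,.038)))
im=cv2.imread('pics/w4.png').astype(int).sum(2)//3
for r in(190,200,204,206,208,210,212,214):print(r,im[r,285:345])
print(im[165:215,316])
for r in (190,205):print(r,im[r,355:385])
"
```

```text
foot edge L,R [array([ 0.49632464, -0.25920319,  0.0608    ]), array([ 0.51918138, -0.25668233,  0.0608    ])]
foot loc (np.float64(-12.83934816302396), np.float64(19.31718671976989))
foot loc (np.float64(10.155980258638703), np.float64(19.322682630868055))
sock bottom edge (np.float64(-28.991268060697212), np.float64(-39.014675394505964)) (np.float64(26.664526495167927), np.float64(-39.009413800989215)) left edge (np.float64(-39.204549618659236), np.float64(-6.027534096918698)) (np.float64(-39.3926494576445), np.float64(-34.002920094755545))
190 [ 92  91  90  91  89  90  90  91  85  86  82 117 117 114 113 114 115 112
 113 114 111 116 114 115 113 114 114 114 116 115 114 115 114 115 175 173
 170 171 173 173 172 170 171 172 172 172 174 172 175 174 173 173 172 148
  89 104 163 179 190 187]
200 [ 91  91  91  91  91  89  88  87  85  87  76  75  74  76  78  65  54  53
  53  52  53  61  60  61  59  62  62  63  54  56  54  60  54  61  92  90
  90  88  90  88  93  97  59  64  56  56  56  55  54  88 109 108 102 102
 143 180 177 175 183 188]
204 [ 90  91  89  91  91  91  88  88  87  88  77  73 
[... 1198 characters left out ...]
90  92  93  91  94  90  89  87  87  87  81  73  76  80  78  74  79  81
  83  80  81  78  78  80  82  80  80  79  79  82  80  78  80 126 131 129
 143 141 140 183 183 183 183 184 181 179 178 183 185  89 105 109 105 104
 162 179 178 176 186 187]
[ 79  58  69  73  74  71  67 107 138 132 127 125 121 115 114 121 135 145
 141 128 130 142 129 110 113 115 107  87  74  72  63  58  61  61  63  60
  54  53  53  55  53  60  66  69  87 102  93  77  80  78]
190 [186 186 188 188 188 187 188 190 189 190 190 187 187 187 188 188 189 188
 187 188 163 135 139 139 138 139 136 135 135 134]
205 [185 188 187 188 188 187 187 187 190 188 188 188 189 187 189 188 187 189
 189 185 136 139 139 139 137 136 139 136 134 133]
```

Request:
{"op": "send_rows", "data": {"series": [[[0.03,0.03,0.2,0,0,0],[0,0,0.25,0,0,0],[0,0,0.25,0,0,0],[0,0,0.25,0,0,0],[0,0,0.25,0,0,0],[0,0,0.2,0,0,0],[0,0,0,0,0,0],[0,0,0,0,0,0]]]}}

```text
t: 13.95
tool_pos: [0.5103, -0.2758, 0.1312]
eef_rot: [[-0.109, 0.994, 0.0], [0.994, 0.109, -0.0], [-0.0, 0.0, -1.0]]
contact_force: [-0.0, -0.2, -3.3]
finger_gap: 0.015
grasp_force: 78.1
```

Request:
{"op": "send_rows", "data": {"series": [[[0,0,0.25,0,0,0],[0,0,0.25,0,0,0],[0,0,0.25,0,0,0],[0,0,0.25,0,0,0],[0,0,0.15,0,0,0],[0,0,0.05,0,0,0],[0,0,0,0,0,0],[0,0,0,0,0,0]]]}}

```text
t: 14.75
tool_pos: [0.5104, -0.2759, 0.1073]
eef_rot: [[-0.109, 0.994, 0.0], [0.994, 0.109, -0.0], [-0.0, 0.0, -1.0]]
contact_force: [-0.3, -0.8, -3.4]
finger_gap: 0.0152
grasp_force: 78.1
```

Request:
{"op": "send_rows", "data": {"series": [[[0,0,0.03,0,0,0],[0,0,0.03,0,0,0],[0,0,0.03,0,0,0],[0,0,0.03,0,0,0],[0,0,0,0,0,0],[0,0,0,0,0,0],[0,0,0,0,0,0],[0,0,0,0,0,0]]]}}

```text
t: 15.55
tool_pos: [0.5103, -0.2758, 0.1048]
eef_rot: [[-0.109, 0.994, 0.0], [0.994, 0.109, -0.0], [-0.0, 0.0, -1.0]]
contact_force: [-0.3, -0.2, -3.4]
finger_gap: 0.0151
grasp_force: 78.1
```

Request:
{"op": "send_rows", "data": {"series": [[[0,0,0.02,0,0,0],[0,0,0.02,0,0,0],[0,0,0.02,0,0,0],[0,0,0,0,0,0],[0,0,0,0,0,0],[0,0,0,0,0,0],[0,0,0,0,0,0],[0,0,0,0,0,0]]]}}

```text
t: 16.35
tool_pos: [0.5102, -0.2758, 0.1035]
eef_rot: [[-0.109, 0.994, -0.0], [0.994, 0.109, -0.0], [-0.0, -0.0, -1.0]]
contact_force: [-0.5, -0.7, -3.5]
finger_gap: 0.0146
grasp_force: 78.2
```

Request:
{"op": "send_rows", "data": {"series": [[[0,0,0.02,0,0,0],[0,0,0.02,0,0,0],[0,0,0,0,0,0],[0,0,0,0,0,0],[0,0,0,0,0,0],[0,0,0,0,0,0],[0,0,0,0,0,0],[0,0,0,0,0,0]]]}}

```text
t: 17.15
tool_pos: [0.5104, -0.2759, 0.1034]
eef_rot: [[-0.109, 0.994, 0.001], [0.994, 0.109, -0.001], [-0.001, 0.001, -1.0]]
contact_force: [-1.0, 2.5, 5.1]
finger_gap: 0.0146
grasp_force: 79.3
```

Request:
{"op": "send_rows", "data": {"series": [[[0,0,-0.03,0,0,0.3],[0,0,0,0,0,0.7],[0,0,0,0,0,0.8],[0,0,0,0,0,0.8],[0,0,0,0,0,0.8],[0,0,0,0,0,0.8],[0,0,0,0,0,0.8],[0,0,0,0,0,0.5]]]}}

```text
t: 17.95
tool_pos: [0.5105, -0.2761, 0.1034]
eef_rot: [[0.274, 0.962, 0.001], [0.962, -0.274, -0.001], [-0.001, 0.001, -1.0]]
contact_force: [0.7, 0.5, 1.0]
finger_gap: 0.0148
grasp_force: 78.7
```

Request:
{"op": "send_rows", "data": {"series": [[[0,0,0,0,0,0.8],[0,0,0,0,0,0.9],[0,0,0,0,0,0.9],[0,0,0,0,0,0.9],[0,0,0,0,0,0.9],[0,0,0,0,0,0.9],[0,0,0,0,0,0.9],[0,0,0,0,0,0.9]]]}}

```text
t: 18.75
tool_pos: [0.5104, -0.2761, 0.1034]
eef_rot: [[0.699, 0.715, 0.0], [0.715, -0.699, -0.001], [-0.0, 0.001, -1.0]]
contact_force: [-0.5, 0.4, 0.8]
finger_gap: 0.0153
grasp_force: 78.7
```

Request:
{"op": "send_rows", "data": {"series": [[[0,0,0,0,0,0.9],[0,0,0,0,0,0.9],[0,0,0,0,0,0.9],[0,0,0,0,0,0.9],[0,0,0,0,0,0.9],[0,0,0,0,0,0.9],[0,0,0,0,0,0.9],[0,0,0,0,0,0.9]]]}}

```text
t: 19.55
tool_pos: [0.5104, -0.2761, 0.1034]
eef_rot: [[0.957, 0.29, 0.0], [0.29, -0.957, -0.001], [0.0, 0.001, -1.0]]
contact_force: [-0.7, -0.2, 1.2]
finger_gap: 0.0152
grasp_force: 78.7
```

Request:
{"op": "send_rows", "data": {"series": [[[0,0,0,0,0,0.9],[0,0,0,0,0,0.9],[0,0,0,0,0,0.9],[0,0,0,0,0,0],[0,0,0,0,0,0],[0,0,0,0,0,0],[0,0,0,0,0,0],[0,0,0,0,0,0]]]}}

```text
t: 20.35
tool_pos: [0.5104, -0.276, 0.1035]
eef_rot: [[0.994, 0.11, 0.0], [0.11, -0.994, -0.001], [0.0, 0.001, -1.0]]
contact_force: [-0.1, -1.6, 1.3]
finger_gap: 0.0152
grasp_force: 78.8
```

```bash
python3 -c "
from h import *
o=togo([.5104,-.2759,.1034]);print(o['joint_positions'])"
```

```text
t 20.35 pos [ 0.51040294 -0.27597542  0.10345545] yaw 6.29997224985917 z [ 4.16133629e-04 -5.30584804e-04 -9.99999773e-01] F [-0.14387494 -1.56576715  1.3131225 ] gap 0.015240458446311575
rows [ 0.00026654 -0.00376603  0.00277065]
[-4.00799700e+01  3.15752325e+01  8.03881661e+01 -8.53062604e-03
  6.79987850e+01  4.36232568e+01]
```

Request:
{"op": "send_rows", "data": {"series": [[[0,0,-0.04,0,0,0],[0,0,-0.04,0,0,0],[0,0,-0.04,0,0,0],[0,0,-0.04,0,0,0],[0,0,-0.04,0,0,0],[0,0,-0.02,0,0,0],[0,0,0,0,0,0],[0,0,0,0,0,0]]]}}

```text
t: 21.15
tool_pos: [0.5102, -0.2758, 0.1077]
eef_rot: [[0.994, 0.109, -0.0], [0.109, -0.994, 0.0], [-0.0, -0.0, -1.0]]
contact_force: [-1.1, -0.8, -4.2]
finger_gap: 0.0146
grasp_force: 78.1
```

Request:
{"op": "send_rows", "data": {"series": [[[0,0,-0.02,0,0,0],[0,0,-0.02,0,0,0],[0,0,-0.02,0,0,0],[0,0,-0.02,0,0,0],[0,0,0,0,0,0],[0,0,0,0,0,0],[0,0,0,0,0,0],[0,0,0,0,0,0]]]}}

```text
t: 21.95
tool_pos: [0.5103, -0.2758, 0.1093]
eef_rot: [[0.994, 0.109, -0.0], [0.109, -0.994, 0.0], [-0.0, -0.0, -1.0]]
contact_force: [0.3, 1.0, -3.4]
finger_gap: 0.0148
grasp_force: 78.1
```

Request:
{"op": "send_rows", "data": {"series": [[[0,0,-0.02,0,0,0],[0,0,-0.02,0,0,0],[0,0,-0.02,0,0,0],[0,0,-0.02,0,0,0],[0,0,0,0,0,0],[0,0,0,0,0,0],[0,0,0,0,0,0],[0,0,0,0,0,0]]]}}

```text
t: 22.75
tool_pos: [0.5102, -0.2758, 0.1108]
eef_rot: [[0.994, 0.109, -0.0], [0.109, -0.994, 0.0], [-0.0, -0.0, -1.0]]
contact_force: [0.0, -0.1, -6.1]
finger_gap: 0.0147
grasp_force: 78.0
```

Request:
{"op": "send_rows", "data": {"series": [[[0,0,-0.02,0,0,0],[0,0,-0.02,0,0,0],[0,0,0,0,0,0],[0,0,0,0,0,0],[0,0,0,0,0,0],[0,0,0,0,0,0],[0,0,0,0,0,0],[0,0,0,0,0,0]]]}}

```text
t: 23.55
tool_pos: [0.5102, -0.2757, 0.1116]
eef_rot: [[0.994, 0.109, -0.0], [0.109, -0.994, 0.0], [-0.0, -0.0, -1.0]]
contact_force: [1.6, -1.6, -11.7]
finger_gap: 0.0149
grasp_force: 78.0
```

Request:
{"op": "send_rows", "data": {"series": [[[0,0,-0.025,0,0,0],[0,0,0,0,0,0],[0,0,0,0,0,0],[0,0,0,0,0,0],[0,0,0,0,0,0],[0,0,0,0,0,0],[0,0,0,0,0,0],[0,0,0,0,0,0]]]}}

```text
t: 24.35
tool_pos: [0.5102, -0.2757, 0.1121]
eef_rot: [[0.994, 0.109, -0.0], [0.109, -0.994, 0.0], [-0.0, -0.0, -1.0]]
contact_force: [0.6, -1.5, -15.5]
finger_gap: 0.0149
grasp_force: 78.1
```

Request:
{"op": "send_rows", "data": {"series": [[[0,0,0,0,0,0],[0,0,0,0,0,0],[0,0,0,0,0,0],[0,0,0,0,0,0],[0,0,0,0,0,0],[0,0,0,0,0,0],[0,0,0,0,0,0],[0,0,0,0,0,0]]]}}

```text
t: 25.15
tool_pos: [0.5102, -0.2757, 0.1121]
eef_rot: [[0.994, 0.109, -0.0], [0.109, -0.994, 0.0], [-0.0, -0.0, -1.0]]
contact_force: [0.3, -1.9, -16.7]
finger_gap: 0.0152
grasp_force: 78.1
```

Request:
{"op": "send_rows", "data": {"series": [[[0,0,-0.0,0,0,0],[0,0,0.05,0,0,0],[0,0,0.1,0,0,0],[0,0,0.1,0,0,0],[0,0,0.1,0,0,0],[0,0,0.06,0,0,0],[0,0,0.03,0,0,0],[0,0,0,0,0,0]]]}}

```text
t: 25.95
tool_pos: [0.5103, -0.2758, 0.1035]
eef_rot: [[0.994, 0.109, 0.0], [0.109, -0.994, -0.0], [0.0, 0.0, -1.0]]
contact_force: [-0.4, -0.0, -3.0]
finger_gap: 0.0147
grasp_force: 79.7
```

Request:
{"op": "send_rows", "data": {"series": [[[0,0,0.02,0,0,0],[0,0,0,0,0,0],[0,0,0,0,0,0],[0,0,0,0,0,0],[0,0,0,0,0,0],[0,0,0,0,0,0],[0,0,0,0,0,0],[0,0,0,0,0,0]]]}}

```text
t: 26.75
tool_pos: [0.5104, -0.2759, 0.1034]
eef_rot: [[0.994, 0.109, 0.001], [0.109, -0.994, -0.0], [0.001, 0.001, -1.0]]
contact_force: [-0.1, 1.7, 5.5]
finger_gap: 0.0148
grasp_force: 81.1
```

Request:
{"op": "send_rows", "data": {"series": [[[0,0,-0.02,0,0,0],[0,0,0,0,0,0],[0,0,0,0,0,0],[0,0,0,0,0,0],[0,0,0,0,0,0],[0,0,0,0,0,0],[0,0,0,0,0,0],[0,0,0,0,0,0]]], "squeeze": 20}}

```text
t: 27.55
tool_pos: [0.5103, -0.2759, 0.1034]
eef_rot: [[0.994, 0.109, 0.0], [0.109, -0.994, -0.0], [0.0, 0.0, -1.0]]
contact_force: [0.2, 0.4, 1.9]
finger_gap: 0.0149
grasp_force: 80.6
```

Request:
{"op": "send_rows", "data": {"series": [[[0,0,0,0,0,0],[0,0,0,0,0,0],[0,0,0,0,0,0],[0,0,0,0,0,0],[0,0,0,0,0,0],[0,0,0,0,0,0],[0,0,0,0,0,0],[0,0,0,0,0,0]]], "grip": -1}}

```text
t: 28.35
tool_pos: [0.5103, -0.2758, 0.1034]
eef_rot: [[0.994, 0.109, 0.0], [0.109, -0.994, -0.0], [0.0, 0.0, -1.0]]
contact_force: [0.4, -0.8, 0.3]
finger_gap: 0.0852
grasp_force: 0.0
```

Request:
{"op": "send_rows", "data": {"series": [[[0,0,0,0,0,0],[0,0,0,0,0,0],[0,0,0,0,0,0],[0,0,0,0,0,0],[0,0,-0.2,0,0,0],[0,0,-0.4,0,0,0],[0,0,-0.5,0,0,0],[0,0,-0.5,0,0,0]]]}}

```text
t: 29.15
tool_pos: [0.5104, -0.2759, 0.1367]
eef_rot: [[0.994, 0.109, 0.001], [0.109, -0.994, -0.001], [0.001, 0.001, -1.0]]
contact_force: [-0.3, 0.0, -0.3]
finger_gap: 0.0854
grasp_force: 0.0
```

Request:
{"op": "send_rows", "data": {"series": [[[0,0,-0.7,0,0,0],[0,0,-0.8,0,0,0],[0,0,-0.8,0,0,0],[0,0,-0.8,0,0,0],[0,0,-0.6,0,0,0],[0,0,-0.3,0,0,0],[0,0,0,0,0,0],[0,0,0,0,0,0]]]}}

```text
t: 29.95
tool_pos: [0.5101, -0.2756, 0.2149]
eef_rot: [[0.994, 0.109, -0.001], [0.109, -0.994, 0.001], [-0.001, -0.001, -1.0]]
contact_force: [0.1, -0.4, -0.4]
finger_gap: 0.0856
grasp_force: 0.0
```

```bash
python3 -c "
from h import *
togo([.5104,-.2759,.1034]); W=cal('wrist');a=snap('wrist','w5.png')[:,:,::-1];b=snap('scene','s5.png')[:,:,::-1]
for z in(.135,.005): print(proj(W,[.511,-.277,z]))
c=np.zeros((480,800,3),np.uint8);c[:,:450]=a[:,95:545];c[:,450:]=cv2.resize(b[220:340,170:257],(350,480));cv2.imwrite('pics/c5.png',c)"
```

```text
t 29.95 pos [ 0.51006882 -0.27563938  0.21489019] yaw 6.278120875226593 z [-7.73682863e-04  6.46071495e-04 -9.99999492e-01] F [ 0.05705865 -0.39931351 -0.39070092] gap 0.0856072041307116
rows [0.01892771 0.01881519 5.57448562]
[320.41754731 244.45647551]
[319.10808684 200.68677236]
```

View pics/c5.png

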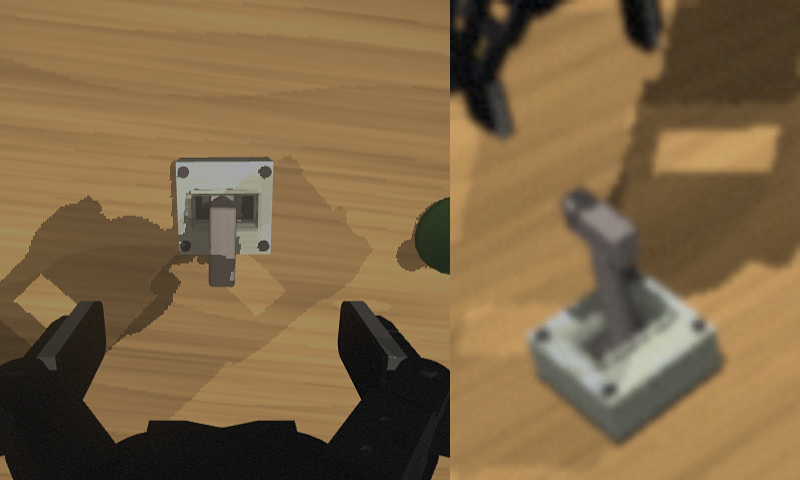

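The bar head, at crop position (222,245), now lies square across the slot at (222,207). The post stands upright and the gripper is clear of it.

```bash
python3 -c "
from plant import arm
print(arm.close_job())"
```

```text
the job is handed in; nothing more can be done
None
```

The post stands upright, locked a quarter turn in the socket. The pull test held about 15–16 N at the wrist (about 12 N net of the post's weight) for over a second. The post was then set back on the floor and released, and the job is handed in.

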